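Run down the wing nut of an air cleaner

TASK

The new element is in the round air cleaner on the counter and its lid is on, but the wing nut in the middle of the lid is still loose. Spin the nut down clockwise with fingertip strokes against its wings, push after push, until it stops snug on the lid. Only stroke it: do not pinch or force the nut, do not shove, tip or lift the air cleaner, and leave everything else where it stands.

Things in the scene. Friction and masses are not known exactly. Their poses are not given: they have to be found in the camera images.
- air_cleaner: Loose round air cleaner of dark steel, 1.8 kg, 150 mm across; origin: centre of its underside, z up along the nut's axis. It stands on a rubber mat 3 mm thick, held by friction alone: a push of about 8 N slides it. Pale pleated paper shows between pan and lid. At the foot an intake horn (33 mm across, 34 mm high) reaches 112 mm out along +x. Lid's flat middle: 67 mm up, 108 mm across.
- wings (a point): On the wing nut's vertical axis, half-way up the wings; x runs along the wings (yaw = direction of one wing). Bright steel: wings 51 mm tip to tip, 4.6 mm thick, rounded, tops 9 mm above this point; hub 21 mm across, underside 17 mm below; a 10 mm stud comes up through it, never above the wing tops. Snug: 86 mm above the foot, 19 mm above the flat lid; 1.5 mm higher a turn.
- wing_nut (a joint): How far the nut is from snug, rad: 0 = seated on its washer on the lid, where it stops hard; positive = anticlockwise seen from above, 6.28 a turn (0.7 to 1.4 turns at the start). Turning clockwise seen from above lowers it. Light friction (0.022 N m, about 1.3 N at the wings); it does not coast and stays where it is left.
- old_element: Bystander: used dark ring-shaped filter element, 115 mm across, 40 mm high. Origin under its centre.
- filter_carton: Bystander: blue and white carton, 78 x 78 x 105 mm high. Origin under its centre.
- tall_carton: Bystander: yellow and brown carton, 70 x 70 x 120 mm high. Origin under its centre.
- oil_filter: Bystander: white spin-on filter canister, 71 mm across, 84 mm high. Origin under its centre.
- grease_tin: Bystander: plain steel tin, 68 mm across, 62 mm high. Origin under its centre.
- open_carton: Bystander: pale open carton with spark plugs, 110 x 140 x 65 mm high. Origin under its centre.
- screwdriver: Bystander: wooden-handled screwdriver lying beside the air cleaner, 200 mm long, 26 mm thick, along its x. Origin under its middle.
- spanner: Bystander: steel spanner lying beside the air cleaner, 160 mm long, 8 mm thick, along its x. Origin under its middle.

How it is judged:
By the outcome, as a careful person would: the job done as asked, in the order asked, and still so for the second after the job is handed in, with the robot touching nothing.
It also fails if it takes over 72 s, if anything falls off the work surface, if the arm or the gripper's body presses on something with over 40 N, if the wrist force passes 120 N, or if a joint passes its speed limit or range.

ROBOT

A 7-joint arm with a two-finger parallel gripper is mounted at the origin on the work surface. World frame = base frame: x ahead of the robot, y to its left, z up, the work surface at z = 0. Lengths are in m, angles in rad, forces in N, time in s.
With the tool pointing down it reaches from about 0.425 to 0.95 m from the base axis. Payload 4.7 kg.
Tool frame: the origin (TCP) lies on the centre line of the jaws, within the pads' length; the fingertips stand robot.nose_length ahead of it and the grasp point (between the pads) lies 8 mm behind it (robot.nose_length is the distance from the TCP to the fingertips, in m); z points along the fingers, x is the direction in which the jaws open and shut, and the axes are right-handed (so a half turn about z gives the same grasp; the last joint's range is limited). The gripper opens to 85 mm and grips with 20 to 120 N. Pads are 22 mm wide; open, the fingers measure 114 mm over their backs; the gripper's body (76 mm by 85 mm) begins 54 mm behind the grasp point. The pads swing forward as they close: fully open they stand 13 mm farther back than shut.
Start: joints at [1.103, 0.469, -0.049, 1.532, 0.024, 1.141, -0.082], TCP at [0.287, -0.611, 0.242] pointing down, gripper open.
Joint ranges: [-2.59, 2.59], [-0.33, 1.99], [-1.39, 1.29], [0.1, 2.45], [-1.04, 4.18], [0.21, 1.99], [-2.66, 2.66]. Speed limits (rad/s): [2.57, 2.57, 3.14, 3.14, 3.14, 3.14, 3.14].

INTERFACE

Orientations are given as [roll, pitch, yaw] about the fixed x, y, z axes, in that order (R = Rz(yaw) Ry(pitch) Rx(roll)).
In Python, from plant import robot gives the robot as it stands. Calls block until the motion is done:
- robot.goto(position, orientation): joint-space move of the TCP to a pose.
- robot.move_straight(position, vel=0.15, attitude=None, contact_N=None): straight line of the TCP; attitude=None keeps the orientation; vel is the mean speed in m/s. With contact_N (N) it stops when the force on the tool has changed by that much, and returns True; else False.
- robot.move_joints(angles): joint-space move.
- robot.grip(opening, strength=None): opening from 0.0 (shut) to 1.0 (fully open); strength is the grip in N (None keeps the last); returns when the fingers have stopped.
- robot.sleep(seconds).
- robot.inverse_kinematics(position, orientation): joint angles nearest the present ones, or None.
- robot.sense(): the state.
- robot.grab_frame(name): name is "scene" or "top" or "wrist"; returns a dict with "image" (400x640x3 uint8, red, green, blue), "range_z" (400x640 float32, m along the optical axis (not along the pixel's ray), 0 where there is no reading), "fx", "fy", "cx", "cy" (pixels), "dist_coeffs" ([k1, k2, p1, p2, k3] as OpenCV has them; the pictures are not rectified), "R" (3x3) and "t" (3): a world point X has camera coordinates R X + t. Camera axes: x right, y down, z forward; pixel columns grow to the right and rows downward; lengths in m; the calibration is good to about 2 mm. A picture is of the moment at which its call begins.
A pose or a line that the arm cannot do raises robot.IKError and nothing moves.
- robot.close_job(): hands the job in, once; it reports no verdict.
The state is a dict: "t": time; "joint_pos": joint angles; "joint_velocities": joint speeds; "effort": joint torques, N m; "tcp_pos": TCP position; "tcp_rot": TCP orientation; "wrist_force": force on the tool from outside, world axes, zero at the start; "torque": the same for the moment, N m; "opening": opening from 0.0 (shut) to 1.0 (fully open).
Only numpy, scipy, OpenCV 4.12 (cv2) and the standard library are available. Lean on these libraries where they do the work, as an engineer would, in place of code of your own. Each camera call takes 0.05 s, during which the arm holds its last target.

## Working session

There is one attempt and no reset: what is moved stays moved. The work goes in short steps, each a Python script; the robot and the scene stay as the last script left them, time stands still between calls to the robot, and variables do not carry over. Pictures are saved under pics/ and viewed, and the job is handed in when it is done.

```bash
ls; mkdir -p pics
python3 - <<'E'
from plant import robot
import cv2
s=robot.sense();print(s, robot.nose_length)
for n in("scene","top","wrist"):
    f=robot.grab_frame(n);cv2.imwrite(f"pics/{n}0.png",f["image"][:,:,::-1])
    print(n,f["fx"],f["fy"],f["cx"],f["cy"],f["dist_coeffs"],f["R"],f["t"])
E
```

```text
pics
{'t': 0.0, 'joint_pos': array([ 1.10309173,  0.4694753 , -0.04858614,  1.5336837 ,  0.02409343,
        1.141045  , -0.08232107]), 'joint_velocities': array([ 0.00062852, -0.00151065,  0.00025061, -0.00055326, -0.00030498,
        0.0008895 , -0.00063917]), 'effort': array([ 2.64958235e-04, -5.10304034e+01, -4.61253407e-02, -2.37710166e+01,
        1.07487998e-02,  7.51388463e-03,  2.60015821e-05]), 'tcp_pos': array([ 0.28654218, -0.61052973,  0.2412429 ]), 'tcp_rot': array([ 3.14151845e+00,  2.02459383e-03, -1.13199206e+00]), 'wrist_force': array([-0.11073491,  0.0062474 ,  0.42064096]), 'torque': array([ 0.02858525, -0.0097301 , -0.03265278]), 'opening': 0.9970271146266695} 0.011
scene 451.3303134402861 451.3303134402861 313.7928173830463 198.34972311754942 [-0.05606763  0.          0.          0.          0.        ] [[ 0.10551241  0.99422889  0.01939191]
 [ 0.58859948 -0.0467235  -0.80707346]
 [-0.80150969  0.09657034 -0.59013252]] [-0.04751149 -0.24785804  1.67053206]
top 492.02612724040034 492.02612724040034 320.0802364358533 198.74982373960825 [-0.08323671  0.          0.          0.          0.        ] [[-0.07127893 -0.99744746  0.00422918]
 [-0.97625693  0.06889387 -0.20536808]
 [ 0.2045525  -0.01876718 -0.97867567]] [0.01895178 0.52014172 1.37731571]
wrist 275.6021525736442 275.6021525736442 320.24351786920226 196.33871175094228 [-0.02710599  0.          0.          0.          0.        ] [[ 0.42502256 -0.90517764 -0.00304321]
 [-0.85614351 -0.4030858   0.32332667]
 [-0.29389475 -0.13481571 -0.94628252]] [-0.67384798 -0.04267766  0.38218336]
```

View pics/scene0.png

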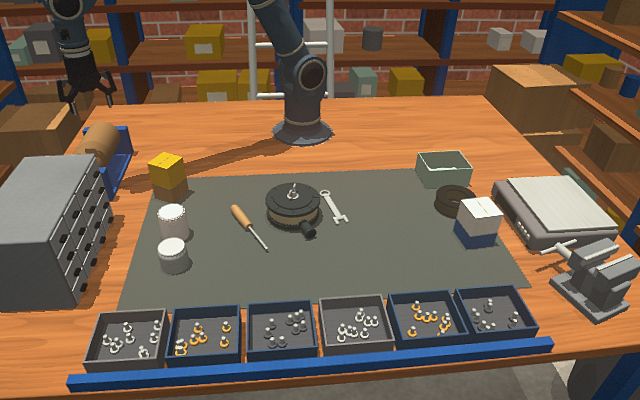

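View pics/top0.png

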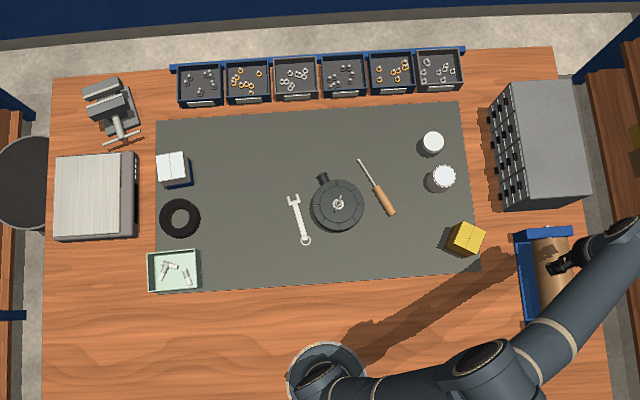

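View pics/wrist0.png

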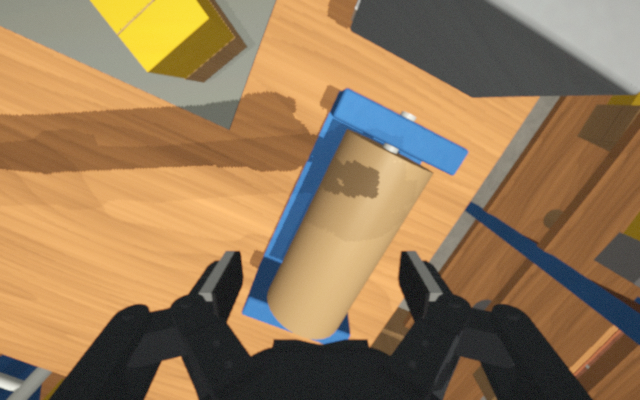

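```bash
cat > h.py <<'E'
from plant import robot
import cv2, numpy as np
def cam(n):
    f=robot.grab_frame(n); f["K"]=np.array([[f["fx"],0,f["cx"]],[0,f["fy"],f["cy"]],[0,0,1.]]); f["D"]=np.array(f["dist_coeffs"],float); return f
def ray(f,px,z):
    p=cv2.undistortPoints(np.array(px,float).reshape(-1,1,2),f["K"],f["D"]).reshape(-1,2)
    d=np.c_[p,np.ones(len(p))]@f["R"]; c=-f["R"].T@f["t"]
    return c+d*((z-c[2])/d[:,2])[:,None]
def proj(f,X):
    return cv2.projectPoints(np.array(X,float).reshape(-1,1,3),cv2.Rodrigues(f["R"])[0],f["t"],f["K"],f["D"])[0].reshape(-1,2)
def crop(f,u,v,w,h,k,name):
    u,v=int(u),int(v); im=f["image"][v-h:v+h,u-w:u+w,::-1]
    cv2.imwrite("pics/"+name,cv2.resize(im,None,fx=k,fy=k,interpolation=cv2.INTER_CUBIC))
E
python3 - <<'E'
from h import *
a=cam("top");b=cam("scene")
crop(a,338,204,40,36,9,"topc.png");crop(b,293,200,40,36,9,"scenec.png")
print(ray(a,[[338,204]],.09),ray(b,[[293,192]],.09))
E
```

```text
[[ 0.49393878 -0.06673121  0.09      ]] [[ 0.51070151 -0.06386746  0.09      ]]
```

View pics/topc.png

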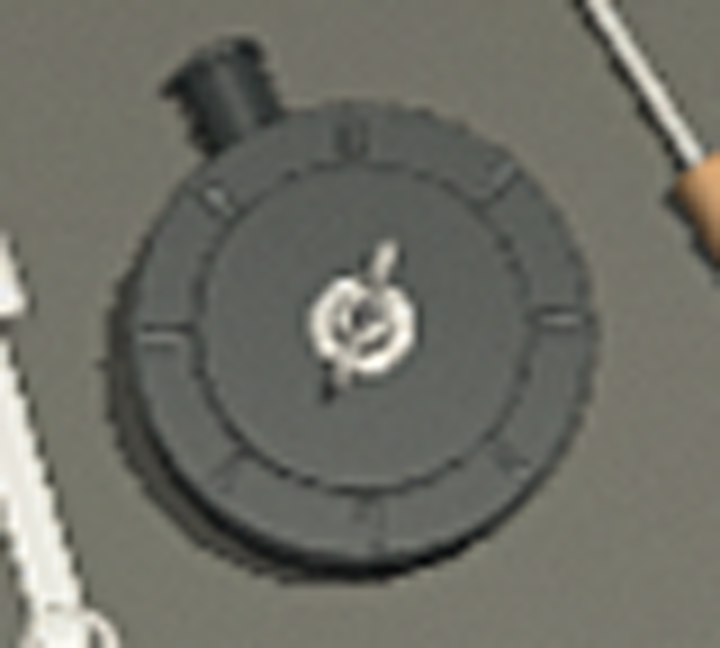

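View pics/scenec.png

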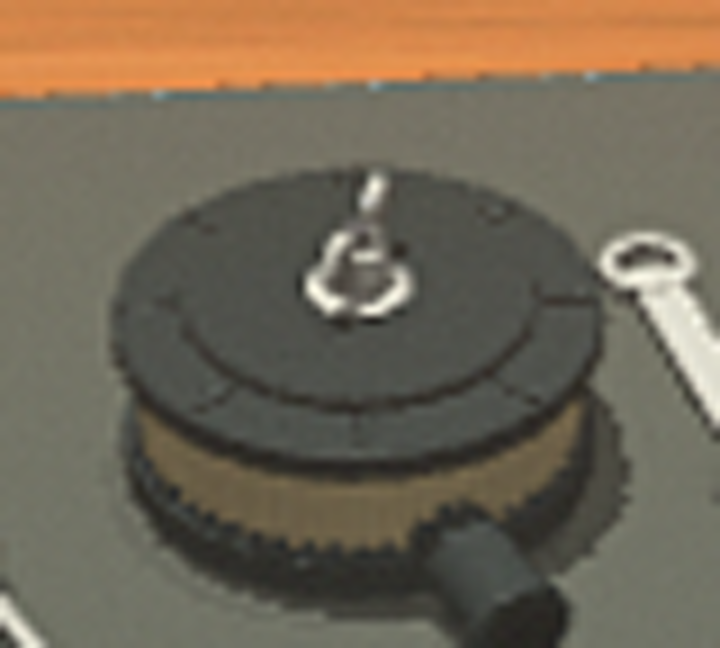

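Run:
```python
from h import *
a=cam("top");b=cam("scene");w=cam("wrist")
print("lid", ray(a,[[338.7,204.1]],.070), "scene",ray(b,[[253+360/9,164+(285)/9]],.070))
c=-w["R"].T@w["t"]; s=robot.sense(); print(c-s["tcp_pos"])
from scipy.spatial.transform import Rotation as Ro
print(Ro.from_euler('xyz',s["tcp_rot"]).inv().apply(c-s["tcp_pos"]))
C=ray(a,[[338.7,204.1]],.070)[0]
robot.grip(0.0,20)
robot.goto([C[0]-.03,C[1],0.26],[np.pi,0,-np.pi/2+0.0])
s=robot.sense();print(s["t"],s["tcp_pos"],s["tcp_rot"],s["joint_pos"],s["wrist_force"],s["opening"])
w=cam("wrist");cv2.imwrite("pics/w1.png",w["image"][:,:,::-1]);print(proj(w,[[C[0],C[1],.09]]))
```

```text
lid [[ 0.49741148 -0.06982153  0.07      ]] scene [[ 0.4997085  -0.06326822  0.07      ]]
[0.07550128 0.03516962 0.13195262]
[ 0.00021423 -0.08329294 -0.13195105]
3.2167 [ 0.46755457 -0.07076266  0.25999194] [-3.14149996e+00 -1.84773449e-04 -1.57239159e+00] [ 0.41392843  0.14356472 -0.38932777  1.95477488  0.06269114  1.05461243
 -1.57514044] [-0.31647867 -0.25378505  0.84408393] 0.0020048954119279982
[[319.42279566 153.51729604]]
```

View pics/w1.png

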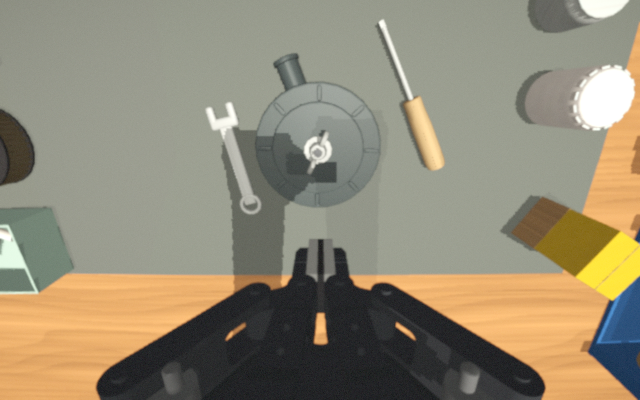

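Run:
```python
from h import *
w=cam("wrist");crop(w,319,150,30,24,13,"w1c.png");crop(w,320,255,40,30,10,"w1f.png")
g=w["image"].astype(int)
a=cam("top")
m=np.zeros((400,640),np.uint8)
g=cv2.cvtColor(w["image"],cv2.COLOR_RGB2GRAY); m=(g>170).astype(np.uint8); m[:,:295]=0;m[:,345:]=0;m[:125]=0;m[175:]=0
ys,xs=np.nonzero(m);print(len(xs),xs.min(),xs.max(),ys.min(),ys.max(),xs.mean(),ys.mean())
```

```text
556 304 331 132 167 317.96043165467626 149.38129496402877
```

View pics/w1c.png

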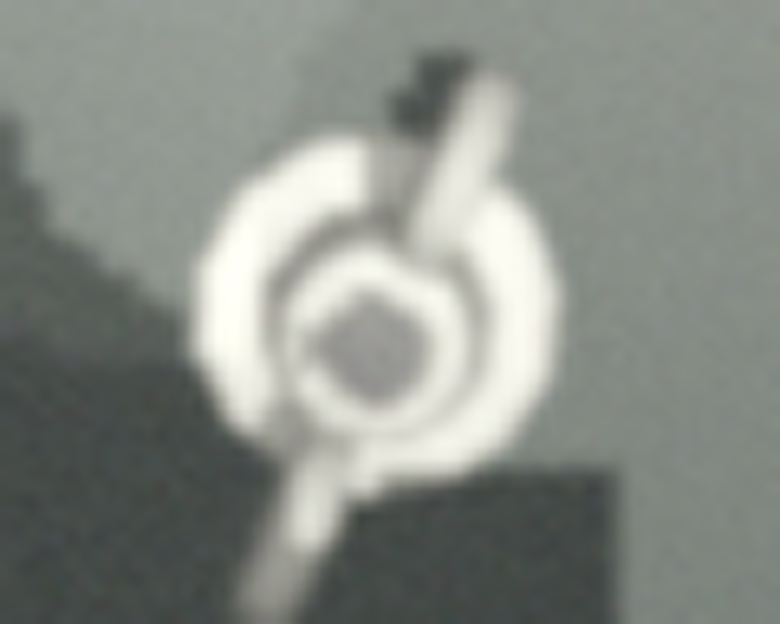

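View pics/w1f.png

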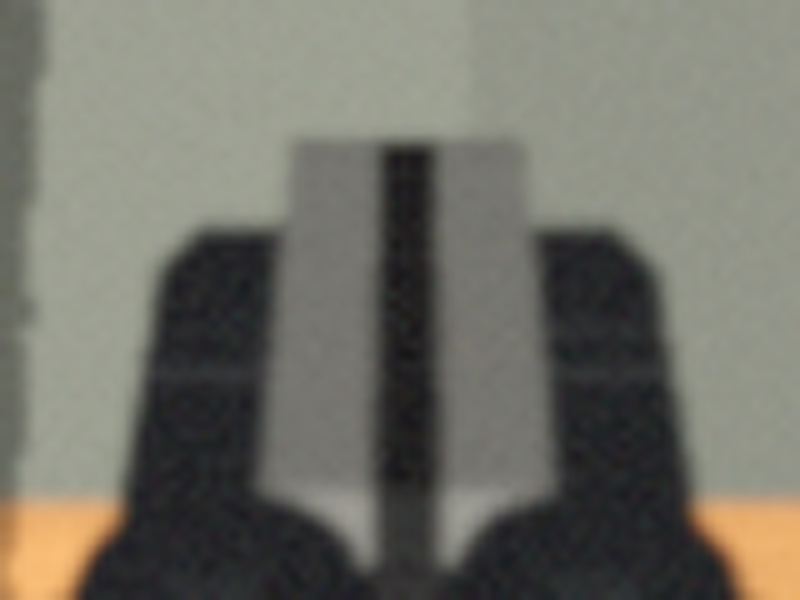

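Run:
```python
from h import *
w=cam("wrist")
k=lambda x,y:[289+(x+.5)/13-.5,126+(y+.5)/13-.5]
S=ray(w,[k(375,345)],.094)[0];H=ray(w,[k(377,315)],.078)[0]
A=ray(w,[k(497,90)],.096)[0];B=ray(w,[k(262,605)],.096)[0]
print(S,H,A,B,(A+B)/2,np.linalg.norm(A-B),np.arctan2(*(A-B)[1::-1]))
# lid outline circle via dark disc: flat circle pts est from image
print(np.round(w["range_z"][126:176:5,300:336:3],3))
f=cam("wrist")
b=cam("scene"); print("scene stud",ray(b,[[253+360/9-.5,164+250/9-.5]],.094))
```

```text
[ 0.49961779 -0.06740677  0.094     ] [ 0.49949918 -0.06739982  0.078     ] [ 0.52068159 -0.07740676  0.096     ] [ 0.47786553 -0.05774941  0.096     ] [ 0.49927356 -0.06757809  0.096     ] 0.04711291857884905 -0.4304051625532842
[[0.312 0.312 0.313 0.312 0.312 0.314 0.311 0.311 0.313 0.313 0.314 0.313]
 [0.313 0.314 0.314 0.315 0.315 0.314 0.315 0.315 0.315 0.294 0.313 0.315]
 [0.315 0.316 0.316 0.316 0.314 0.315 0.316 0.318 0.287 0.289 0.317 0.317]
 [0.318 0.317 0.318 0.317 0.315 0.316 0.315 0.292 0.289 0.315 0.318 0.318]
 [0.32  0.32  0.317 0.317 0.307 0.303 0.304 0.295 0.308 0.316 0.319 0.32 ]
 [0.321 0.323 0.32  0.313 0.306 0.299 0.299 0.299 0.306 0.319 0.319 0.322]
 [0.324 0.323 0.324 0.321 0.308 0.302 0.301 0.302 0.309 0.322 0.323 0.324]
 [0.326 0.326 0.325 0.327 0.301 0.3   0.322 0.323 0.324 0.327 0.326 0.326]
 [0.328 0.327 0.328 0.328 0.298 0.329 0.327 0.329 0.327 0.328 0.327 0.327]
 [0.329 0.329 0.329 0.302 0.301 0.329 0.33  0.33  0.33  0.33  0.331 0.331]]
scene stud [[ 0.51291663 -0.06531755  0.094     ]]
```

```bash
cat >> h.py <<'E'
N=np.array([0.4995,-0.0675]); R=0.024
def P(a,z): return [N[0]+R*np.cos(a),N[1]+R*np.sin(a),z]
E
python3 - <<'E'
from h import *
a=0.5
robot.goto(P(a,0.135),[np.pi,0,-np.pi/2])
print(robot.move_straight(P(a,0.099),vel=0.06,contact_N=3))
f0=robot.sense()["wrist_force"]
Z=.099
for i in range(7):
    a-=0.35
    hit=robot.move_straight(P(a,Z),vel=0.03,contact_N=4)
    s=robot.sense();print(round(a,2),hit,np.round(s["wrist_force"]-f0,2),round(s["t"],2),np.round((s["tcp_pos"]-P(a,Z))*1e3,1))
    if hit: break
w=cam("wrist");u=proj(w,[[*N,.09]])[0];print(u);crop(w,u[0],u[1],40,30,10,"w2c.png")
E
```

```text
False
0.15 False [ 0.17 -0.14  0.64] 5.3 [ 0.4 -0.4  0.2]
-0.2 False [ 0.69 -0.19  0.61] 5.72 [-0.2 -0.5 -0.1]
-0.55 False [ 1.24 -0.09 -0.14] 6.15 [-0.3 -0.5 -0. ]
-0.9 False [ 0.6  -0.9  -0.14] 6.58 [-0.4 -0.4 -0. ]
-1.25 False [ 1.23 -0.62  0.95] 7.0 [-0.3 -0.3  0. ]
-1.6 False [ 1.32 -0.35 -0.42] 7.42 [-0.4 -0.2  0. ]
-1.95 False [ 0.09 -0.05  0.56] 7.85 [-0.7 -0.  -0.1]
[280.89400737 238.62036333]
```

View pics/w2c.png

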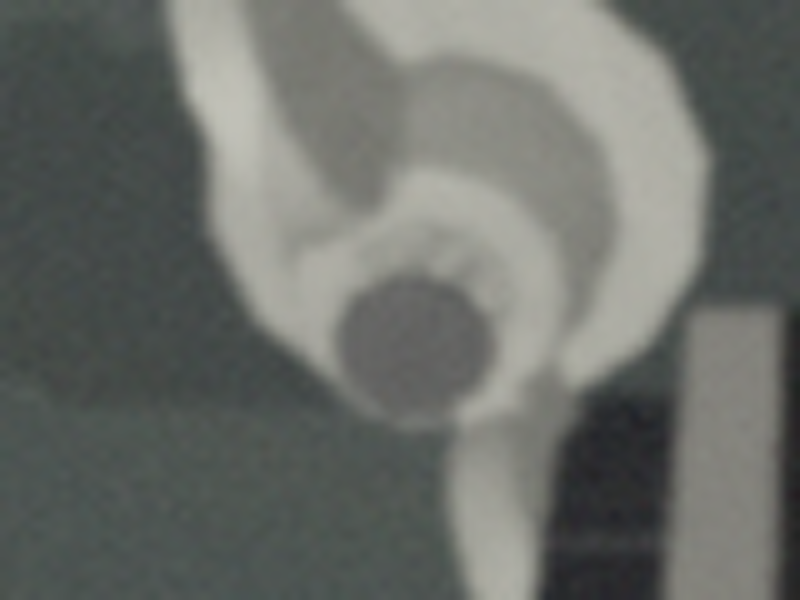

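The wing has followed the finger round to roughly -2.8 rad, with forces around 1 N. I'll keep going.

Run:
```python
from h import *
a=-1.95;Z=.099
f0=robot.sense()["wrist_force"]
for i in range(22):
    a-=0.35
    hit=robot.move_straight(P(a,Z),vel=0.03,contact_N=4)
    s=robot.sense();print(round(a,2),hit,np.round(s["wrist_force"]-f0,2),round(s["t"],2),np.round((s["tcp_pos"]-P(a,Z))*1e3,1))
    if hit: break
w=cam("wrist");u=proj(w,[[*N,.09]])[0];print(u);crop(w,u[0],u[1],40,30,10,"w3c.png")
t=cam("top");crop(t,338,204,40,36,9,"top3.png")
```

```text
-2.3 False [-0.22  0.23 -0.34] 8.32 [-0.6  0.3 -0.1]
-2.65 False [ 0.75  0.72 -0.86] 8.75 [-0.2  0.2  0. ]
-3.0 False [-0.28  1.2   0.09] 9.18 [-0.5  0.6 -0.2]
-3.35 False [-0.34  0.77 -0.64] 9.6 [ 0.   0.5 -0. ]
-3.7 False [-0.13  0.85 -0.45] 10.03 [0.3 0.5 0. ]
-4.05 False [-0.08  1.24 -1.97] 10.45 [0.5 0.4 0.1]
-4.4 False [ 0.2   1.73 -1.12] 10.88 [ 0.4  0.4 -0. ]
-4.75 False [-0.69  1.41 -1.05] 11.3 [0.5 0.2 0.1]
-5.1 False [ 0.13  1.87 -0.72] 11.72 [ 0.8 -0.   0.2]
-5.45 True [-0.28  2.39  1.77] 11.97 [-4.4  3.6 -0.3]
[355.78545203 270.91418617]
```

View pics/w3c.png

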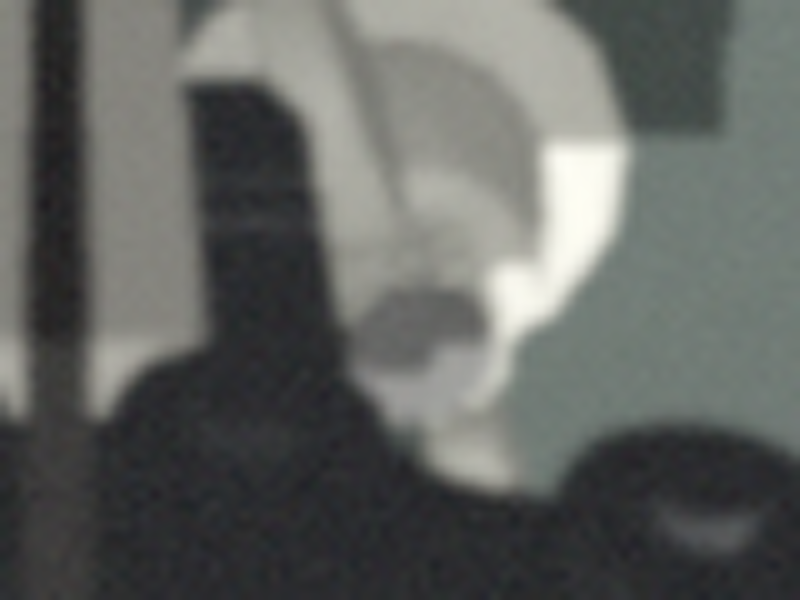

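Stopped on contact after about 5.6 rad. To tell snug from a noise trip or a jam, I'll back off, lift and look.

Run:
```python
from h import *
robot.move_straight(P(-4.75,.099),vel=0.05)
robot.move_straight(P(-4.75,.15),vel=0.1)
robot.goto([.4695,-.0675,.26],[np.pi,0,-np.pi/2])
w=cam("wrist");u=proj(w,[[*N,.09]])[0];print(u);crop(w,319,150,30,24,13,"w4c.png")
t=cam("top");crop(t,338,204,40,36,9,"top4.png");print(robot.sense()["t"],robot.sense()["wrist_force"])
```

```text
[320.07987531 153.05784224]
13.725 [-0.7766417   0.20045879 -0.66406054]
```

View pics/w4c.png

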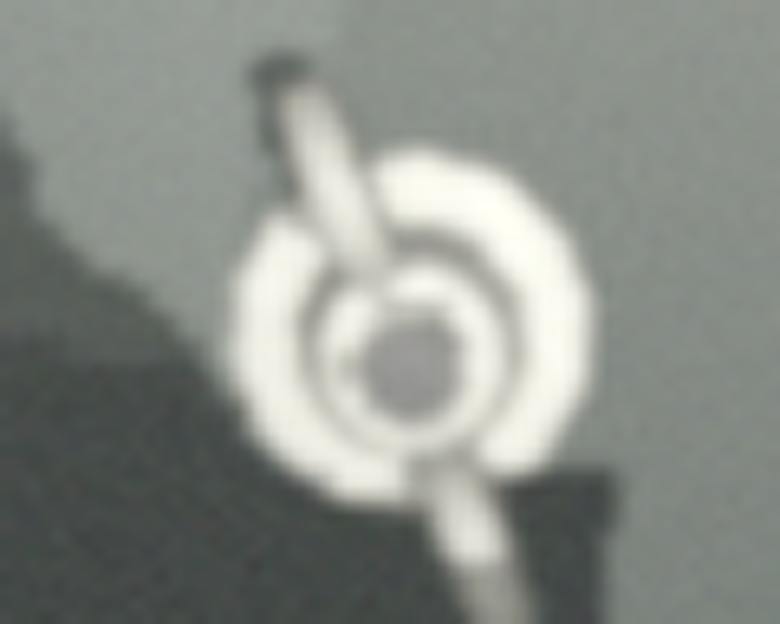

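View pics/top4.png

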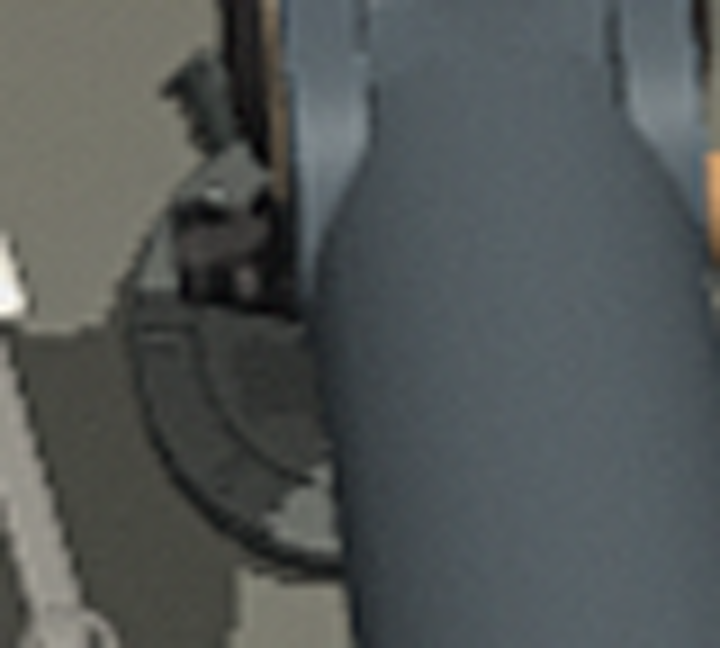

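Run:
```python
from h import *
w=cam("wrist")
k=lambda x,y:[289+(x+.5)/13-.5,126+(y+.5)/13-.5]
S=ray(w,[k(412,362)],.094)[0];H=ray(w,[k(412,325)],.078)[0]
A=ray(w,[k(298,85)],.096)[0];B=ray(w,[k(515,640)],.096)[0]
print(robot.sense()["tcp_pos"],S,H,np.arctan2(*(A-B)[1::-1]))
cv2.imwrite("pics/w4.png",w["image"][:,:,::-1])
for n in["w1","w4"]:
    im=cv2.imread(f"pics/{n}.png");
b=cam("scene");crop(b,293,200,40,36,9,"scene4.png")
```

```text
[ 0.46870899 -0.06719998  0.25830828] [ 0.4991733 -0.0670709  0.094    ] [ 0.49953865 -0.06703539  0.078     ] 0.3710757313405545
```

View pics/w4.png

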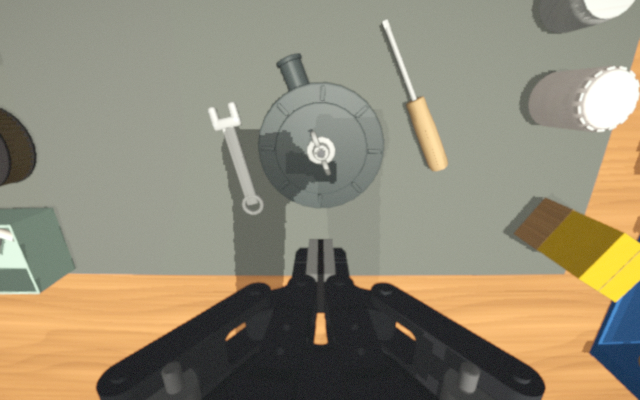

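View pics/scene4.png

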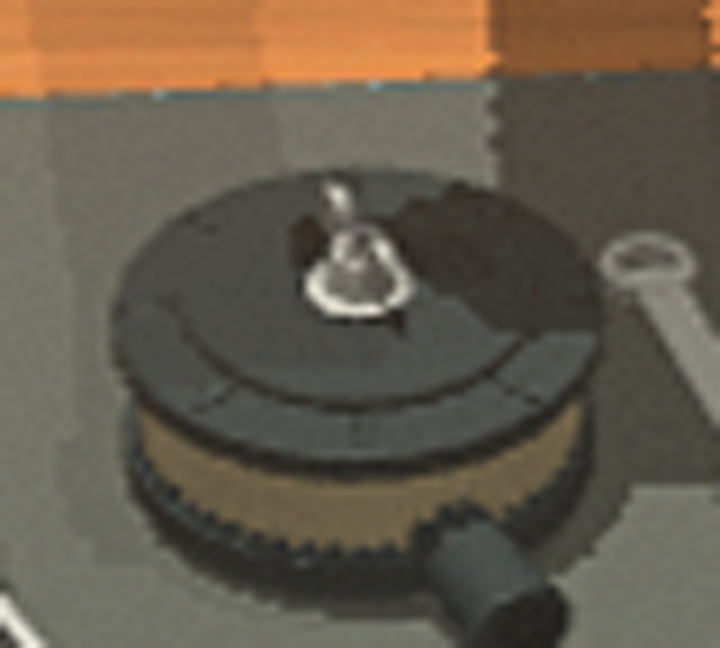

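The air cleaner hasn't moved, and the wing is at 0.37 rad, so the nut has turned about 5.48 rad. I'll check the stop by pushing the opposite wing.

Run:
```python
from h import *
a=-1.87;Z=.099
robot.goto(P(a,.135),[np.pi,0,-np.pi/2])
print(robot.move_straight(P(a,Z),vel=0.06,contact_N=3))
f=[]
for i in range(8): robot.sleep(.03); f.append(robot.sense()["wrist_force"])
f0=np.mean(f,0);print("noise",np.std(f,0))
for i in range(12):
    a-=0.2
    hit=robot.move_straight(P(a,Z),vel=0.02,contact_N=4)
    s=robot.sense();print(round(a,2),hit,np.round(s["wrist_force"]-f0,2),round(s["t"],2),np.round((s["tcp_pos"]-P(a,Z))*1e3,1))
    if hit: break
f=[]
for i in range(5): robot.sleep(.03); f.append(robot.sense()["wrist_force"])
print("hold",np.mean(f,0)-f0)
robot.move_straight(P(a+.6,Z),vel=0.05)
robot.move_straight(P(a+.6,.15),vel=0.1)
robot.goto([.4695,-.0675,.26],[np.pi,0,-np.pi/2]); robot.sleep(.4)
w=cam("wrist");cv2.imwrite("pics/w5.png",w["image"][:,:,::-1]);crop(w,319,150,30,24,13,"w5c.png");print(robot.sense()["tcp_pos"],robot.sense()["t"])
```

```text
False
noise [0.3537697  0.38326998 0.48041923]
-2.07 False [ 0.67 -0.54  0.49] 15.82 [ 0.1 -0.2  0.2]
-2.27 True [ 1.66 -1.43  1.36] 16.04 [ 3.4 -2.8  0.3]
hold [ 1.22992471 -1.41798902  1.32332603]
[ 0.46938855 -0.06755152  0.25940723] 18.2083
```

View pics/w5c.png

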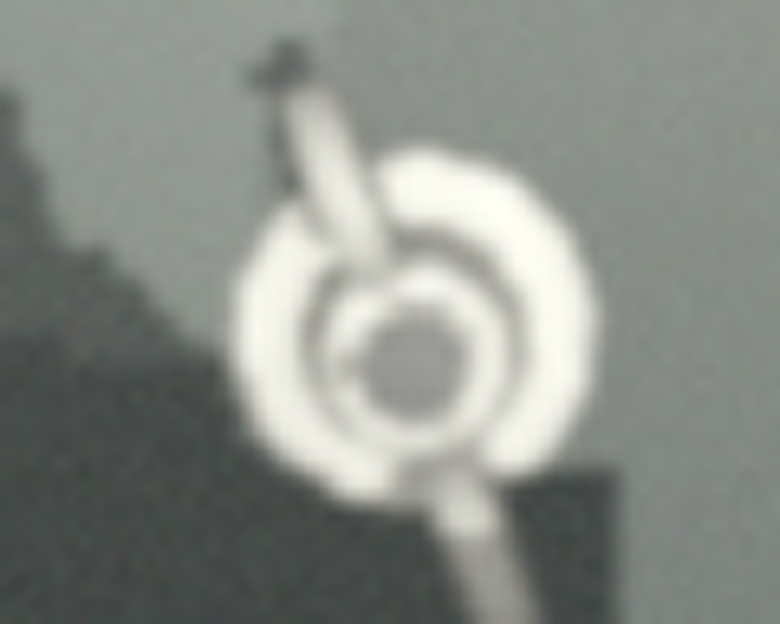

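Run:
```python
from h import *
a=0.36+1.0;Z=.099
robot.goto(P(a,.135),[np.pi,0,-np.pi/2])
print(robot.move_straight(P(a,Z),vel=0.06,contact_N=3))
f=[]
for i in range(8): robot.sleep(.03); f.append(robot.sense()["wrist_force"])
f0=np.mean(f,0)
for i in range(12):
    a-=0.1
    hit=robot.move_straight(P(a,Z),vel=0.012,contact_N=5)
    s=robot.sense();print(round(a,2),hit,np.round(s["wrist_force"]-f0,2),round(s["t"],2),np.round((s["tcp_pos"]-P(a,Z))*1e3,1))
    if hit: break
f=[]
for i in range(5): robot.sleep(.03); f.append(robot.sense()["wrist_force"])
print("hold",np.mean(f,0)-f0)
robot.move_straight(P(a+.6,Z),vel=0.05)
robot.move_straight(P(a+.6,.15),vel=0.1)
robot.goto([.4695,-.0675,.26],[np.pi,0,-np.pi/2]); robot.sleep(.4)
D=[]
for i in range(6):
    w=cam("wrist");D.append(w["range_z"])
cv2.imwrite("pics/w6.png",w["image"][:,:,::-1]);crop(w,319,150,30,24,13,"w6c.png");print(robot.sense()["tcp_pos"],robot.sense()["t"])
D=np.mean(D,0)
vs,us=np.mgrid[125:180,295:346];p=cv2.undistortPoints(np.c_[us.ravel(),vs.ravel()].astype(float).reshape(-1,1,2),w["K"],w["D"]).reshape(-1,2)
X=(np.c_[p,np.ones(len(p))]*D[vs,us].reshape(-1,1)-w["t"])@w["R"]
r=np.hypot(*(X[:,:2]-N).T);z=X[:,2]
print("lid",np.median(z[(r>.035)&(r<.05)]), "hub flange",np.median(z[(r>.0075)&(r<.009)]),"tops",np.sort(z[r<.027])[-10:])
```

```text
False
1.26 False [-0.33 -0.75  0.03] 20.17 [ 0.1 -0.   0. ]
1.16 False [-0.15 -0.17  0.09] 20.52 [ 0.1 -0.  -0. ]
1.06 False [-1.76  1.24  1.55] 20.87 [-0.3  0.4 -0.1]
0.96 False [-2.13  4.04  1.89] 21.22 [-0.8  1.3 -0.1]
0.86 False [-4.87  5.63  2.14] 21.57 [-1.7  2.4 -0.3]
0.76 False [-6.54  7.99  4.19] 21.92 [-2.1  3.2 -0.3]
0.66 False [-5.67  7.96  3.27] 22.27 [-1.5  3.5 -0.2]
0.56 False [-3.67  8.3   2.98] 22.62 [-0.8  3.6 -0.1]
0.46 False [-1.32  8.3   0.16] 22.97 [-0.2  3.6 -0. ]
0.36 False [-2.1   8.09 -0.62] 23.32 [0.4 3.6 0.1]
0.26 False [ 0.25  7.73 -0.34] 23.67 [1.  3.4 0.2]
0.16 False [ 1.64  7.09 -1.09] 24.02 [1.4 3.4 0.3]
hold [ 1.02790198  7.63137015 -1.08190487]
[ 0.46952064 -0.06747155  0.25998289] 26.525
lid 0.07071377023375272 hub flange 0.07120640346193913 tops [0.12620807 0.12637231 0.12640448 0.13623096 0.13627155 0.13627504
 0.13660344 0.13702468 0.14388409 0.14693466]
```

View pics/w6c.png

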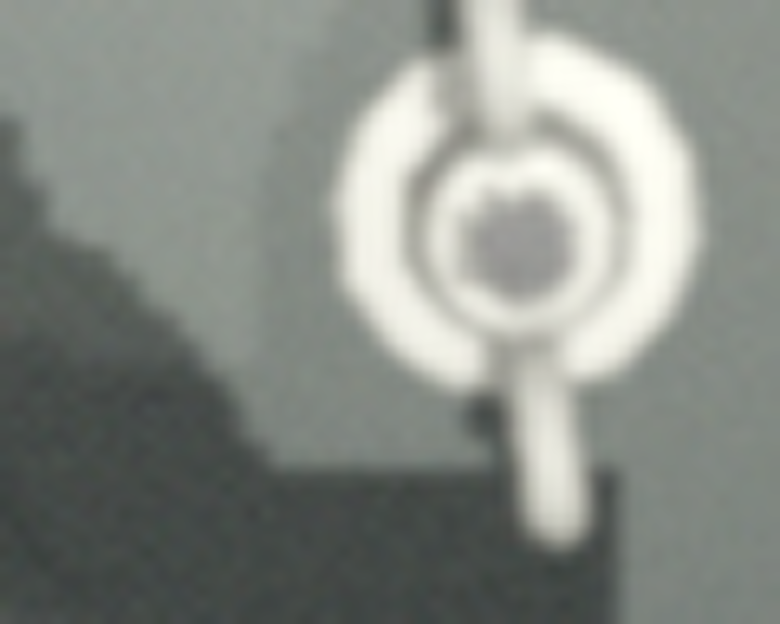

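That was my mistake: `contact_N` counts from the start of each short segment. The force built up past 8 N over several segments and the cleaner slid. I'll measure how far.

Run:
```python
from h import *
w=cam("wrist")
k=lambda x,y:[289+(x+.5)/13-.5,126+(y+.5)/13-.5]
print("stud",ray(w,[k(517,240)],.094)[0],"hub",ray(w,[k(517,215)],.078)[0])
A=ray(w,[k(495,0)],.096)[0];B=ray(w,[k(557,530)],.096)[0];print(np.arctan2(*(A-B)[1::-1]))
b=cam("scene");crop(b,293,200,40,36,9,"scene6.png")
```

```text
stud [ 0.51034625 -0.07602048  0.094     ] hub [ 0.51021893 -0.07644142  0.078     ]
0.12692312113545898
```

View pics/w6.png

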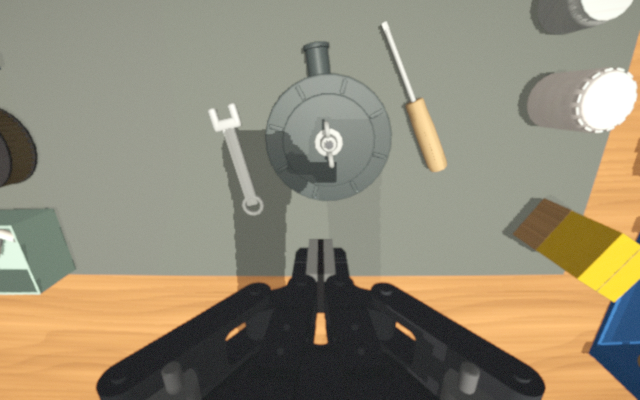

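View pics/scene6.png

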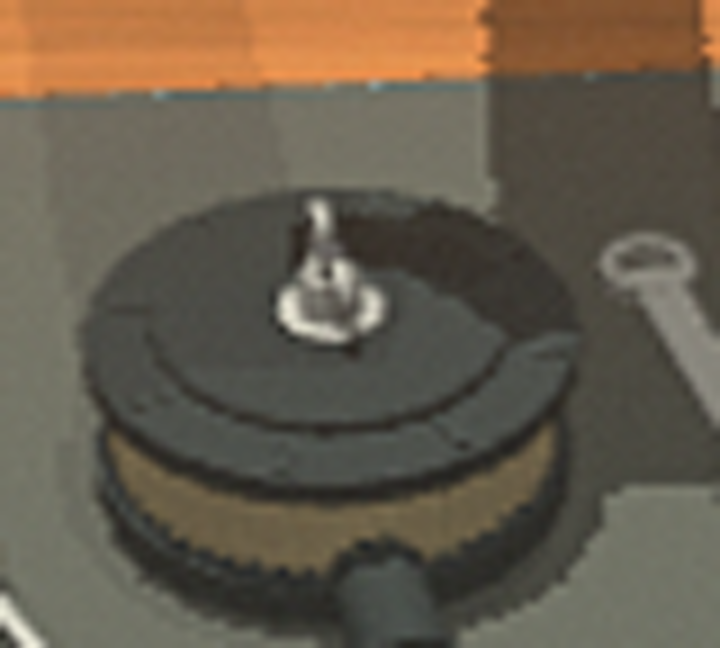

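Run:
```python
from h import *
w=cam("wrist")
for n,px,c in(("before",[290,59],[.4994,-.067]),("after",[315.5,46],[.5103,-.0763])):
    h=ray(w,[px],.036)[0][:2]-c;print(n,np.hypot(*h),np.arctan2(h[1],h[0]))
vs,us=np.mgrid[110:180,290:365]
D=w["range_z"];p=cv2.undistortPoints(np.c_[us.ravel(),vs.ravel()].astype(float).reshape(-1,1,2),w["K"],w["D"]).reshape(-1,2)
X=(np.c_[p,np.ones(len(p))]*D[vs,us].reshape(-1,1)-w["t"])@w["R"];r=np.hypot(*(X[:,:2]-[.5103,-.0763]).T);z=X[:,2]
print("lid",np.median(z[(r>.03)&(r<.05)]),"wing tops",np.round(np.sort(z[(r>.012)&(r<.026)])[-12:],4))
print(robot.sense()["t"],robot.sense()["wrist_force"])
```

```text
before 0.10795509159030489 0.33222809692941796
after 0.10588845245159571 0.13739389834836885
lid 0.07044800121149207 wing tops [0.0986 0.0988 0.0988 0.0989 0.099  0.099  0.0991 0.0992 0.0992 0.0996
 0.0996 0.0998]
26.675 [-0.74915726  0.97133086  0.1503982 ]
```

Run:
```python
from h import *
robot.close_job();print(robot.sense()["t"])
```

```text
the job is handed in; nothing more can be done
the job is handed in; nothing more can be done
```

The wing nut is down snug on the lid, but I shoved the air cleaner about 14 mm while checking it, which you asked me not to do. The job was handed in at about 27 s, with the robot clear of everything.

**Nut:** I pushed it clockwise about 5.5 rad (0.87 of a turn) with the shut fingertips, using short strokes against one wing at roughly 1–2 N. It then stopped hard. A second push on the opposite wing also stopped, with the nut not turning and the cleaner still in place.

**What went wrong:** I then did a third check, which wasn't needed. The contact limit restarts with each short move, and I overlooked that, so the force built up to about 8–10 N. The cleaner slid about (+11, −9) mm and turned about −0.2 rad on its mat. I didn't push it back, because that would have been another shove.

**Last checks:**
- **Snug:** the wing tops are about 28.5 mm above the lid, against 28 mm when snug. During the slide the nut and the cleaner turned by about the same angle (−0.24 and −0.20 rad, within my reading error), which fits the nut being on its stop.
- **Surroundings:** the cleaner still stands flat. The spanner, screwdriver, oil filter and yellow carton look unmoved in the last wrist picture; I didn't check the other items separately.
- **Failed:** the air cleaner isn't where it started.

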